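# Load the microscope carriage and key in the scan

## Robot

A 6-joint arm with a two-finger parallel gripper is mounted at the origin on the work surface. World frame = base frame: x ahead of the robot, y to its left, z up, the work surface at z = 0. Lengths are in m, angles in rad, forces in N, time in s.
With the tool pointing down it reaches from about 0.325 to 0.85 m from the base axis. Payload 15.5 kg.
Tool frame: the origin (TCP) lies midway between the tips of the shut fingers; the grasp point (between the pads) lies 19 mm behind it; z points along the fingers, y is the direction in which the jaws open and shut (so a half turn about z gives the same grasp; the last joint's range is limited). The gripper opens to 91 mm and grips with 3 to 60 N. Pads are 32 mm wide; open, the fingers measure 118 mm over their backs; the gripper's body (76 mm by 178 mm) begins 60 mm behind the grasp point.
Start: joints at [1.115, 0.494, 1.345, -0, 1.302, -0.096], TCP at [0.22, 0.585, 0.214] pointing down, gripper open.
Joint ranges: [-2.91, 2.91], [-0.82, 2.16], [0.22, 2.67], [-1.22, 4.37], [0.12, 2.79], [-3.08, 3.08]. Speed limits (rad/s): [1.89, 1.89, 2.57, 3.01, 3.01, 3.01].

## Interface

Orientations are given as [roll, pitch, yaw] about the fixed x, y, z axes, in that order (R = Rz(yaw) Ry(pitch) Rx(roll)).
In Python, from plant import ctrl, grab_frame gives the robot as it stands.
- The arm moves only by the tool carry_out, never from a script. Its argument "steps" is a list of rows, each a list of 5 numbers: the shift along the tool's x, y, z in cm, then the turn about the tool's z in rad, then the opening, from 0 (shut) to 1 (fully open). In form: [[dx, dy, dz, roll, gripper], ...]. A call has 1 to 8 rows; each row shifts and turns the commanded pose from where the row before left it, along the tool's axes as they then stand; what a row does not reach is not made up. A row lasts 1/8 s, in which the tool goes at most 62.5 mm and 10.7 degrees, less where a joint would pass 70% of its speed; a pose out of reach is approached as far as the arm can. A call with a gripper value outside its range is refused whole. The fingers move at their own pace and stop on an object; "grip_force" is the grip in N (left out, the last holds). Time passes only in rows, so rows that do not move let the fingers close. It gives the time, the measured TCP pose, the force and the opening at its end, in the units of the state.
- ctrl.state(): the state, without advancing time (a new reading comes with each control period).
- grab_frame(name): name is "scene" or "top" or "wrist"; returns a dict with "frame" (384x512x3 uint8, red, green, blue), "mtx" (3x3 intrinsics, pixels), "world_from_camera" (4x4, takes a point from camera to world coordinates); the wrist camera has in their place "hand_eye" (4x4, takes a point from camera to tool coordinates, whose origin is the TCP and whose axes are the flange's). Camera axes: x right, y down, z forward; pixel columns grow to the right and rows downward; lengths in m; the calibration is good to about 2 mm. A picture is of the moment at which its call begins: read the wrist's pose just before it. There is no depth.
- ctrl.close_job(): hands the job in, once; it reports no verdict.
The state is a dict: "time_s": time; "qpos": joint angles; "qvel": joint speeds; "joint_efforts": joint torques, N m; "position": TCP position; "tcp_rot": TCP orientation; "wrist_force": force on the tool from outside, world axes, zero at the start; "wrist_torque": the same for the moment, N m; "grip_width": finger opening in m.
Only numpy, scipy, OpenCV 4.12 (cv2) and the standard library are available. Lean on these libraries where they do the work, as an engineer would, in place of code of your own. Each camera call takes 0.05 s, during which the arm holds its last target.

## Task

Push the microscope's specimen carriage fully home against its stop under the objective, then start the scan on the control box: press the bar key, then the round key, then the square key, one at a time in that order, each right down for a moment and let it come fully up again before the next. Do not press the cross-shaped key or go back to an earlier key, and leave the loose things on the bench where they are.

Things in the scene. Friction and masses are not known exactly. Their poses are not given: they have to be found in the camera images.
- carriage (a joint): travel of the microscope's specimen carriage in m along the microscope's +x axis: starts drawn out at 0 to 0.05, 0.120 is fully home against its stop. It needs about 3 N to slide, stays where it is left and does not spring back.
- push_face (a point): centre of the near (pushing) face of the carriage's upright push plate, 70 mm above the bench. The plate is 96 mm wide, 10 mm thick, its foot at 36 mm and its top edge at 96 mm above the bench; the grey carriage table (150 mm long, 104 wide, top at 47 mm, a glass slide on it) lies behind it. Axes as scope.
- scope: white digital microscope, fixed, 395 mm tall. Origin on the bench (z = 0) under the place of the push face when the carriage is home; x level, along the rails, the way to push; z up. Objective (68 mm wide above 150 mm) at x = 120 mm, head (85 mm wide) from x = 86 mm, 235 mm up; column at x = 250 to 330. Dark bed plate 120 mm wide from x = -150 mm, rails up to 34 mm high.
- control_box: white control box fixed to the bench, 170 mm (x) by 165 mm (y), 40 mm high, with four black key mounts 66 mm square and 10 mm thick on top in a 2 by 2 pattern of 72 mm pitch (top of the mounts 50 mm above the bench). Origin at the centre of its underside; z up. Which key is in which of the four places varies.
- bar_top (a point): centre of the top face of the bar key: an oblong bar, 20 mm along the box's x by 54 mm along its y; grey plastic, stands 14 mm above its mount, top 64 mm above the bench when up. Moves with the key; axes as control_box.
- round_top (a point): centre of the top face of the round key: a round disc, 36 mm across; grey plastic, stands 14 mm above its mount, top 64 mm above the bench when up. Moves with the key; axes as control_box.
- square_top (a point): centre of the top face of the square key: a square, 34 mm a side; grey plastic, stands 14 mm above its mount, top 64 mm above the bench when up. Moves with the key; axes as control_box.
- cross_top (a point): centre of the top face of the cross key: a plus-shaped cross, 40 mm across, arms 14 mm wide; NOT to be pressed; grey plastic, stands 14 mm above its mount, top 64 mm above the bench when up. Moves with the key; axes as control_box.
- bar_key (a joint): how far the bar key is pressed, m: 0 up, 0.008 fully down. Spring return; about 1 N to start it, about 4.5 N fully down. A press counts once it is deeper than 0.005.
- round_key (a joint): how far the round key is pressed, m: 0 up, 0.008 fully down. Spring return; about 1 N to start it, about 4.5 N fully down. A press counts once it is deeper than 0.005.
- square_key (a joint): how far the square key is pressed, m: 0 up, 0.008 fully down. Spring return; about 1 N to start it, about 4.5 N fully down. A press counts once it is deeper than 0.005.
- cross_key (a joint): how far the cross key is pressed, m: 0 up, 0.008 fully down. Spring return; about 1 N to start it, about 4.5 N fully down. A press counts once it is deeper than 0.005.
- bar_pin (a joint): tell-tale pin of the bar key, m: a steel pin 5 mm thick, 28.5 mm from the key's centre along the box's +x, standing 8 mm above the mount at 0. The key takes it down with it (from 1 mm of key travel on) and the pin stays down (about 0.005 to 0.008), showing that the key has been used; it can also be pushed down by touching it directly.
- round_pin (a joint): tell-tale pin of the round key, m: a steel pin 5 mm thick, 28.5 mm from the key's centre along the box's +x, standing 8 mm above the mount at 0. The key takes it down with it (from 1 mm of key travel on) and the pin stays down (about 0.005 to 0.008), showing that the key has been used; it can also be pushed down by touching it directly.
- square_pin (a joint): tell-tale pin of the square key, m: a steel pin 5 mm thick, 28.5 mm from the key's centre along the box's +x, standing 8 mm above the mount at 0. The key takes it down with it (from 1 mm of key travel on) and the pin stays down (about 0.005 to 0.008), showing that the key has been used; it can also be pushed down by touching it directly.
- cross_pin (a joint): tell-tale pin of the cross key, m: a steel pin 5 mm thick, 28.5 mm from the key's centre along the box's +x, standing 8 mm above the mount at 0. The key takes it down with it (from 1 mm of key travel on) and the pin stays down (about 0.005 to 0.008), showing that the key has been used; it can also be pushed down by touching it directly.
- objective: bystander: loose steel microscope objective mount standing on its base, 64 mm across, 62 mm tall. Origin at the underside's centre. Not to be moved.
- eyepiece: bystander: loose aluminium eyepiece standing upright, 44 mm across, 65 mm tall. Origin at the underside's centre. Not to be moved.
- oil_bottle: bystander: loose amber oil bottle, 40 mm across, 85 mm tall. Origin at the underside's centre. Not to be moved.
- slide_box: bystander: loose wooden slide box, 85 by 100 by 37 mm. Origin at the underside's centre. Not to be moved.
- hex_key: bystander: loose L-shaped steel hex key lying flat, 120 mm long (origin at the middle of the long leg), 30 mm short leg, 8 mm thick. Not to be moved.
- specimen_jar: bystander: loose glass specimen jar, 64 mm across, 75 mm tall. Origin at the underside's centre. Not to be moved.

How it is judged:
On the way, in this order (a step that is already met when the one before it is completed fails the run):
1. the carriage is fully home (within 3 mm of its stop) with no key pressed (value of joint each of bar_key, round_key, square_key, cross_key below 0.002 m and value of joint carriage above 0.117 m), for 0.2 s.
2. the bar key is pressed alone, deeper than 5 mm (value of joint bar_key above 0.005 m and value of joint each of round_key, square_key, cross_key below 0.002 m and value of joint carriage above 0.117 m), for 0.1 s.
3. the bar key is up again, as are all keys (all of step 1), for 0.1 s.
4. the round key is pressed alone, deeper than 5 mm (value of joint round_key above 0.005 m and value of joint each of bar_key, square_key, cross_key below 0.002 m and value of joint carriage above 0.117 m), for 0.1 s.
5. the round key is up again, as are all keys (all of step 3), for 0.1 s.
6. the square key is pressed alone, deeper than 5 mm (value of joint square_key above 0.005 m and value of joint each of bar_key, round_key, cross_key below 0.002 m and value of joint carriage above 0.117 m), for 0.1 s.
7. the square key is up again, as are all keys (all of step 5), for 0.1 s.
At the end, for the whole second after the job is handed in: The carriage is home within 3 mm (joint above 0.117) and still; all four keys are up (within 2 mm); the tell-tale pins of the bar, round and square keys are down (more than 3.5 mm) and that of the cross key is up (less than 3 mm) (all of step 7 and velocity of joint carriage below 0.01 m/s and value of joint each of bar_pin, round_pin, square_pin above 0.0035 m and value of joint cross_pin below 0.003 m); the robot touches nothing.
It fails at once if a key was used before its turn ((value of joint round_pin above 0.0035 m and value of joint bar_pin below 0.003 m) or (value of joint square_pin above 0.0035 m and value of joint round_pin below 0.003 m)).
It fails at once if a key was used while the carriage was not home (value of joint any of bar_pin, round_pin, square_pin, cross_pin above 0.0035 m and value of joint carriage below 0.115 m).
It fails at once if an earlier key was pressed again after a later one ((value of joint round_pin above 0.0035 m and value of joint bar_key above 0.004 m) or (value of joint square_pin above 0.0035 m and value of joint any of bar_key, round_key above 0.004 m)).
It fails at once if the cross key or its pin was pressed (value of joint any of cross_key, cross_pin above 0.003 m).
It fails at once if a loose thing was moved by more than 30 mm (distance of any of objective, eyepiece, oil_bottle, slide_box, hex_key, specimen_jar from where it was at the start of the episode above 0.03 m).
It also fails if it takes over 59 s, if anything falls off the work surface, if the arm or the gripper's body presses on something with over 40 N, if the wrist force passes 120 N, or if a joint passes its speed limit or range.

## Working session

There is one attempt and no reset: what is moved stays moved. The work goes in short steps, Python scripts to look and compute and a tool call to move; the robot and the scene stay as the last step left them, time stands still between calls to the robot, and variables do not carry over. Pictures are saved under pics/ and viewed, and the job is handed in when it is done.

Besides the shell and the picture viewer there is one more tool, called after "Request:" as name(argument=value, ...), one argument or row to a line, values as JSON. carry_out: Moves the arm, as the interface text tells. Its arguments: {"type":"object","properties":{"steps":{"type":"array"},"grip_force":{"type":"number"}},"required":["steps"]}

```bash
mkdir -p pics; ls; python3 - <<'E'
from plant import ctrl, grab_frame
import cv2,numpy as np,pickle
d={}
for n in ["scene","top","wrist"]:
    s=ctrl.state()
    f=grab_frame(n); d[n]=(f,s)
    cv2.imwrite(f"pics/{n}0.png",cv2.resize(f["frame"][:,:,::-1],None,fx=1.5,fy=1.5,interpolation=cv2.INTER_CUBIC))
    print(n,f["mtx"].tolist(),np.round(f.get("world_from_camera",f.get("hand_eye")),3).tolist())
pickle.dump(d,open("f0.pkl","wb"))
print(ctrl.state())
E
```

```text
pics
scene [[392.2331295130302, 0.0, 247.88526874295266], [0.0, 392.2331295130302, 191.00130055905402], [0.0, 0.0, 1.0]] [[0.327, 0.519, -0.79, 1.593], [0.945, -0.189, 0.267, -0.248], [-0.011, -0.834, -0.552, 0.809], [0.0, 0.0, 0.0, 1.0]]
top [[410.0269965906423, 0.0, 259.1698795917003], [0.0, 410.0269965906423, 194.5617295060353], [0.0, 0.0, 1.0]] [[0.013, -0.997, 0.072, 0.484], [-1.0, -0.014, -0.015, 0.142], [0.016, -0.072, -0.997, 1.136], [0.0, 0.0, 0.0, 1.0]]
wrist [[285.5314490064965, 0.0, 257.63074337785827], [0.0, 285.5314490064965, 192.86800846492832], [0.0, 0.0, 1.0]] [[-0.001, -0.97, -0.244, 0.068], [1.0, -0.001, -0.001, -0.0], [0.0, -0.244, 0.97, -0.17], [0.0, 0.0, 0.0, 1.0]]
{'time_s': 0.15, 'qpos': array([ 1.11550298e+00,  4.94043867e-01,  1.34597020e+00, -4.18381324e-06,
        1.30248915e+00, -9.55151316e-02]), 'qvel': array([ 0.00042407, -0.00174456, -0.00239804,  0.00149754, -0.00230208,
       -0.00012794]), 'joint_efforts': array([ 3.49186948e-04, -8.79189062e+01, -3.82041550e+01,  7.04604434e-02,
        5.03791112e-02, -6.38819438e-05]), 'position': array([0.21992506, 0.58472878, 0.21347941]), 'tcp_rot': array([-3.14068586e+00, -8.28251964e-05,  2.78181551e+00]), 'wrist_force': array([-0.39444732, -0.40882679, -0.32725919]), 'wrist_torque': array([-0.01638672,  0.0250144 ,  0.03358172]), 'grip_width': 0.09078651145139582}
```

View pics/scene0.png

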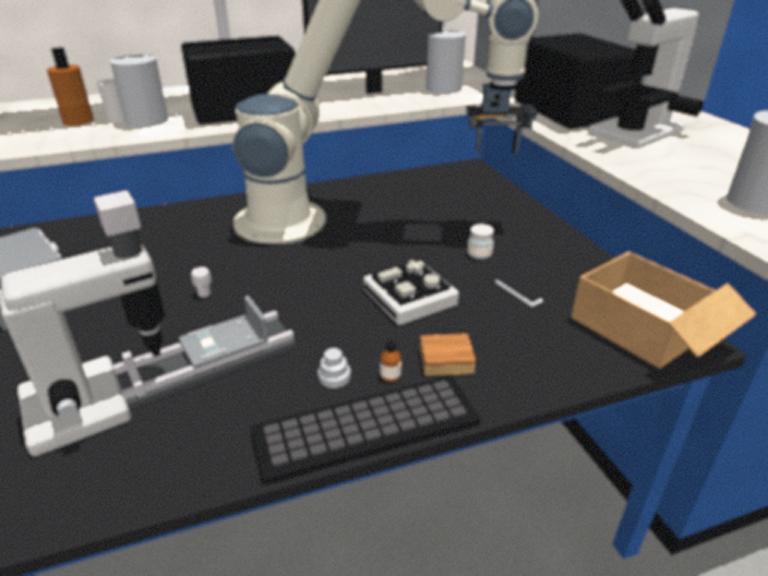

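View pics/top0.png

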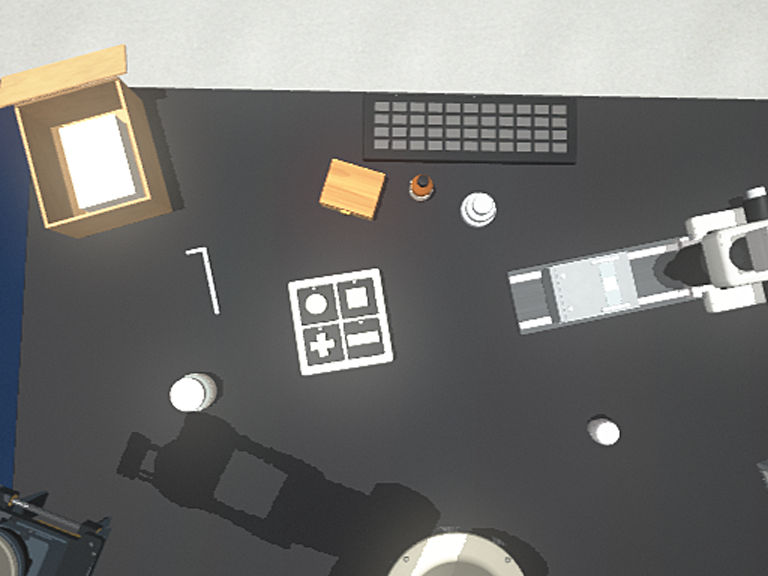

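View pics/wrist0.png

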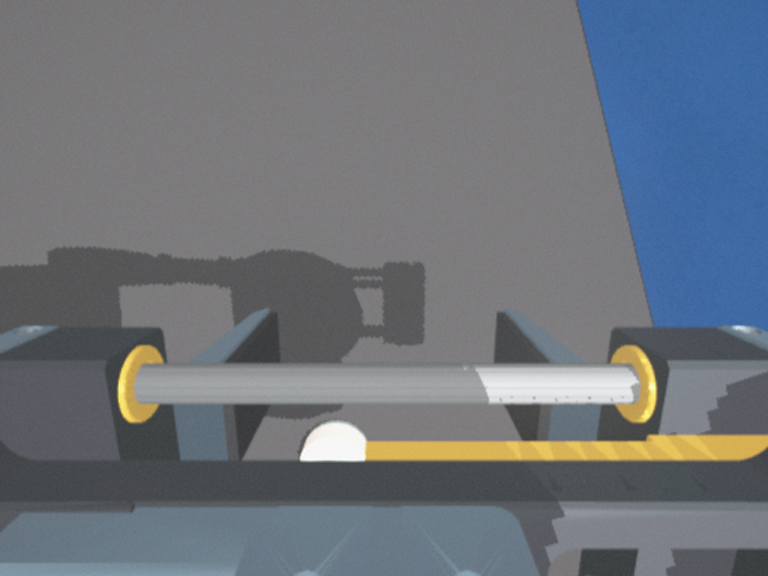

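The scene and top views show the box left of centre, at top px (342,322). Its keys are round (upper left), square (upper right), cross (lower left) and bar (lower right). The microscope is on the right, with the carriage drawn out and its push plate near (553,292). I'll enlarge crops.

```bash
python3 - <<'E'
import cv2,numpy as np,pickle
d=pickle.load(open("f0.pkl","rb"))
f=d["top"][0]["frame"][:,:,::-1]
def crop(f,x0,x1,y0,y1,k,n):
    c=cv2.resize(f[y0:y1,x0:x1],None,fx=k,fy=k,interpolation=cv2.INTER_CUBIC)
    for i in range(x0,x1,10): cv2.line(c,((i-x0)*k,0),((i-x0)*k,6 if i%50 else 16),(0,255,255),1)
    for i in range(y0,y1,10): cv2.line(c,(0,(i-y0)*k),(6 if i%50 else 16,(i-y0)*k),(0,255,255),1)
    cv2.imwrite(n,c)
crop(f,185,270,172,256,7,"pics/c_box.png")
crop(f,332,432,152,227,8,"pics/c_car.png")
f=d["scene"][0]["frame"][:,:,::-1]
crop(f,80,210,190,280,6,"pics/c_scar.png")
E
```

```text
(no output)
```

View pics/c_box.png

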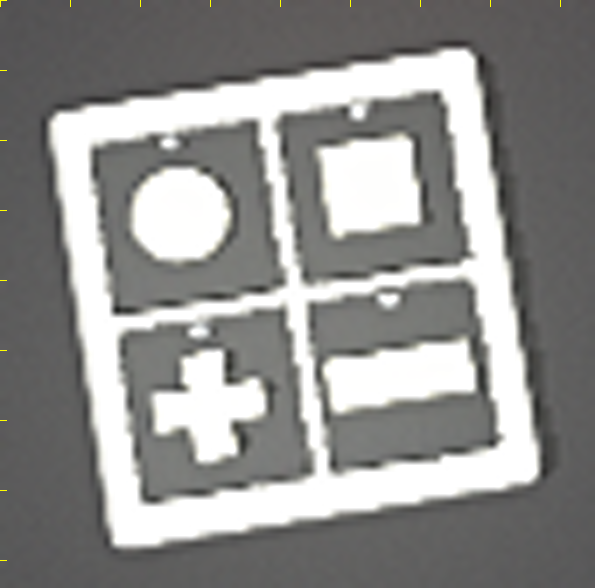

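View pics/c_car.png

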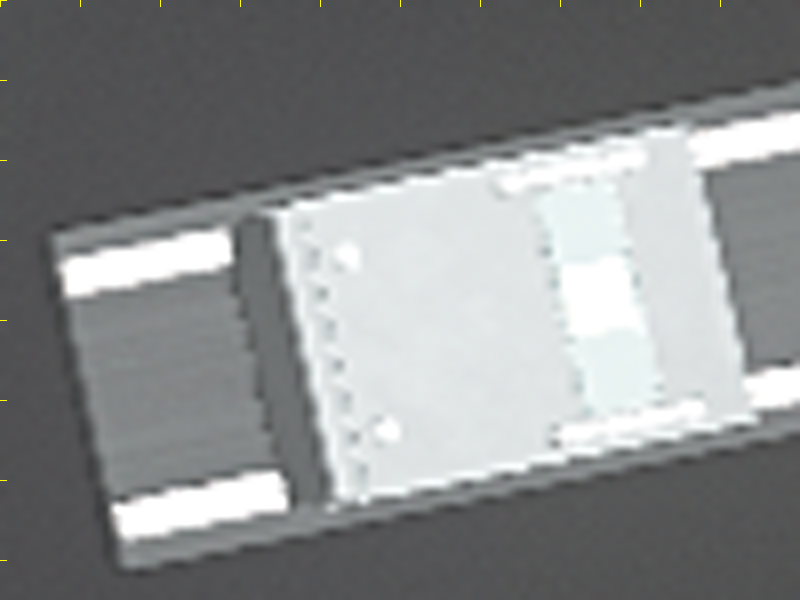

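View pics/c_scar.png

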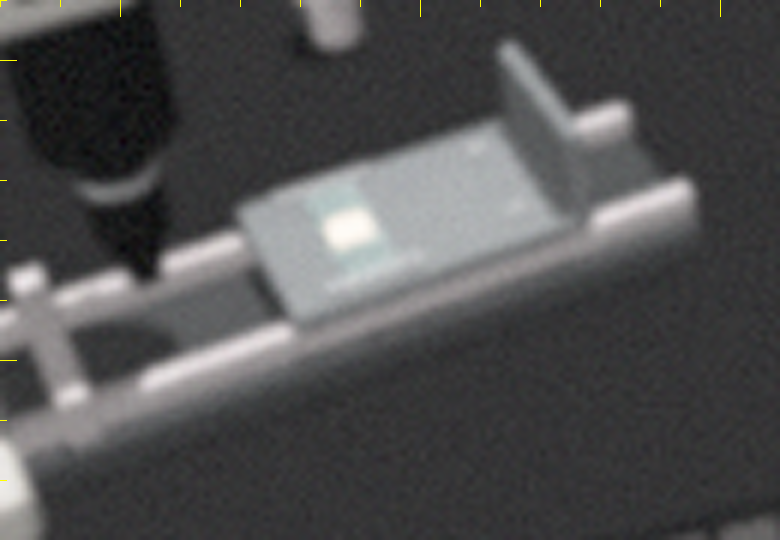

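```bash
cat > h.py <<'E'
import numpy as np,pickle
def ray(f,u,v,z):
    K=f["mtx"];T=f["world_from_camera"]
    d=T[:3,:3]@np.linalg.solve(K,[u,v,1.]);o=T[:3,3]
    return o+d*(z-o[2])/d[2]
def proj(f,p):
    T=f["world_from_camera"];c=T[:3,:3].T@(np.array(p)-T[:3,3]);q=f["mtx"]@c;return q[:2]/q[2]
E
python3 - <<'E'
from h import *
d=pickle.load(open("f0.pkl","rb"));f=d["top"][0];g=d["scene"][0]
P={}
for n,(a,b) in dict(round=(180,214),square=(371,186),bar=(399,376),cross=(209,406)).items():
    P[n]=ray(f,185+a/7,172+b/7,.064);print(n,P[n].round(4))
for a,b in [("round","square"),("square","bar"),("bar","cross"),("cross","round")]: print(a,b,np.linalg.norm(P[a]-P[b]))
v=P["square"]-P["bar"];w=P["round"]-P["cross"];print("yaw",np.arctan2(v[1],v[0]),np.arctan2(w[1],w[0]))
v=P["round"]-P["square"];w=P["cross"]-P["bar"];print("yaw",np.arctan2(-v[0],v[1]),np.arctan2(-w[0],w[1]))
C=lambda a,b,z:ray(f,332+a/8,152+b/8,z)
for nm,p,q,z in [("foot",(238,222),(290,508),.036),("light/dark edge .096",(275,215),(330,508),.096),("rear light",(300,210),(365,495),.096),("bed0",(50,235),(120,567),.012),("table far",(690,128),(758,418),.047),("table near .047",(275,215),(330,508),.047)]:
    A,B=C(*p,z),C(*q,z); e=A-B; print(nm,A.round(4),B.round(4),"w",np.linalg.norm(e).round(4),"yaw(x)",np.arctan2(-e[0],e[1]).round(3), "mid",((A+B)/2).round(4), "x-dir yaw",(np.arctan2(e[1],e[0])-np.pi/2).round(3))
S=lambda a,b,z:ray(g,80+a/6,190+b/6,z)
print("scene plate top ends",S(508,42,.096),S(580,132,.096))
# rails top edges
A=C(60,295,.034);B=C(230,265,.034);print(np.arctan2(*(B-A)[1::-1]))
A=C(50,240,.01);B=C(800,80,.01);print(np.arctan2(*(B-A)[1::-1]))
E
```

```text
round [0.5387 0.252  0.064 ]
square [0.5501 0.1809 0.064 ]
bar [0.4794 0.1694 0.064 ]
cross [0.4674 0.2397 0.064 ]
round square 0.07198045159991258
square bar 0.0716436042388656
bar cross 0.07138884386261624
cross round 0.07230843896449311
yaw 0.1625545701503879 0.17075488097779717
yaw 0.15995249938478004 0.16920979818507767
foot [ 0.6076 -0.152   0.036 ] [ 0.5111 -0.1691  0.036 ] w 0.098 yaw(x) -1.396 mid [ 0.5593 -0.1606  0.036 ] x-dir yaw -1.396
light/dark edge .096 [ 0.6033 -0.1479  0.096 ] [ 0.5098 -0.1649  0.096 ] w 0.095 yaw(x) -1.391 mid [ 0.5565 -0.1564  0.096 ] x-dir yaw -1.391
rear light [ 0.605 -0.156  0.096] [ 0.5141 -0.1761  0.096 ] w 0.0931 yaw(x) -1.352 mid [ 0.5595 -0.166   0.096 ] x-dir yaw -1.352
bed0 [ 0.6048 -0.0932  0.012 ] [ 0.4907 -0.1172  0.012 ] w 0.1166 yaw(x) -1.364 mid [ 0.5478 -0.1052  0.012 ] x-dir yaw -1.364
table far [ 0.6404 -0.302   0.047 ] [ 0.543  -0.3234  0.047 ] w 0.0997 yaw(x) -1.355 mid [ 0.5917 -0.3127  0.047 ] x-dir yaw -1.355
table near .047 [ 0.6089 -0.1616  0.047 ] [ 0.511  -0.1794  0.047 ] w 0.0995 yaw(x) -1.391 mid [ 0.5599 -0.1705  0.047 ] x-dir yaw -1.391
scene plate top ends [ 0.51446866 -0.16766894  0.096     ] [ 0.6086652  -0.14605181  0.096     ]
-1.3821978324020123
-1.3463577139883163
```

Request:
carry_out(
  steps=[
    [0, 0, 0, 0.18, 0],
    [0, 0, 0, 0.18, 0],
    [0, 0, 0, 0.18, 0],
    [0, 0, 0, 0.18, 0],
    [0, 0, 0, 0.18, 0],
    [0, 0, 0, 0.1, 0],
    [0, 0, 0, 0, 0],
  ],
  grip_force=20,
)

```text
time_s: 1.02
position: [0.22, 0.5849, 0.2137]
tcp_rot: [-3.141, 0.0, 1.782]
wrist_force: [0.4, 0.1, 0.6]
grip_width: 0.024
```

```bash
cat >> h.py <<'E'
from scipy.spatial.transform import Rotation as Ro
def delta(p):
    from plant import ctrl
    s=ctrl.state(); R=Ro.from_euler("xyz",s["tcp_rot"]).as_matrix()
    print("t",round(s["time_s"],2),"pos",s["position"].round(4),"rot",s["tcp_rot"].round(4),"F",s["wrist_force"].round(1),"w",round(s["grip_width"],4))
    print("d cm tool",(100*R.T@(np.array(p)-s["position"])).round(2))
E
python3 -c "
from h import *
delta([0.5476,-0.108,0.214])"
```

```text
t 1.02 pos [0.22   0.5849 0.2137] rot [-3.1413e+00  3.0000e-04  1.7824e+00] F [0.4 0.1 0.6] w 0.024
d cm tool [-7.462e+01  1.748e+01 -1.000e-02]
```

Request:
carry_out(
  steps=[
    [-3, 0.7, 0, 0, 0],
    [-4.5, 1.05, 0, 0, 0],
    [-4.5, 1.05, 0, 0, 0],
    [-4.5, 1.05, 0, 0, 0],
    [-4.5, 1.05, 0, 0, 0],
    [-4.5, 1.05, 0, 0, 0],
    [-4.5, 1.05, 0, 0, 0],
    [-4.5, 1.05, 0, 0, 0],
  ],
)

```text
time_s: 2.02
position: [0.3715, 0.2631, 0.214]
tcp_rot: [3.141, -0.0, 1.785]
wrist_force: [0.7, 0.3, 0.3]
grip_width: 0.0001
```

Request:
carry_out(
  steps=[
    [-4.5, 1.05, 0, 0, 0],
    [-4.5, 1.05, 0, 0, 0],
    [-4.5, 1.05, 0, 0, 0],
    [-4.5, 1.05, 0, 0, 0],
    [-4.5, 1.05, 0, 0, 0],
    [-4.5, 1.05, 0, 0, 0],
    [-4.5, 1.05, 0, 0, 0],
    [-3.0, 0.7, 0, 0, 0],
  ],
)

```text
time_s: 3.02
position: [0.5227, -0.0579, 0.2139]
tcp_rot: [3.141, 0.0, 1.784]
wrist_force: [-0.0, 0.3, 0.9]
grip_width: 0.0004
```

```bash
python3 -c "
from h import *
delta([0.5476,-0.108,0.214])"
```

```text
t 3.02 pos [ 0.5227 -0.0579  0.2139] rot [3.1414e+00 2.0000e-04 1.7838e+00] F [-0.   0.3  0.9] w 0.0004
d cm tool [-5.42  1.38 -0.01]
```

Request:
carry_out(
  steps=[
    [-2.6, 0.7, 0, 0, 0],
    [-2.6, 0.7, 0, 0, 0],
    [0, 0, 0, 0, 0],
    [0, 0, 0, 0, 0],
  ],
)

```text
time_s: 3.52
position: [0.5462, -0.1035, 0.2137]
tcp_rot: [-3.141, -0.0, 1.783]
wrist_force: [-0.5, -0.0, -0.5]
grip_width: 0.0002
```

```bash
python3 - <<'E'
from h import *
import cv2
from plant import ctrl,grab_frame
delta([0.5476,-0.108,0.214])
s=ctrl.state()
d={}
for n in ["top","wrist"]:
    d[n]=(grab_frame(n),s)
    cv2.imwrite(f"pics/{n}1.png",cv2.resize(d[n][0]["frame"][:,:,::-1],None,fx=1.5,fy=1.5))
pickle.dump(d,open("f1.pkl","wb"))
E
```

```text
t 3.52 pos [ 0.5462 -0.1035  0.2137] rot [-3.1411e+00 -5.0000e-04  1.7832e+00] F [-0.5 -0.  -0.5] w 0.0002
d cm tool [-0.47  0.04 -0.03]
```

View pics/top1.png

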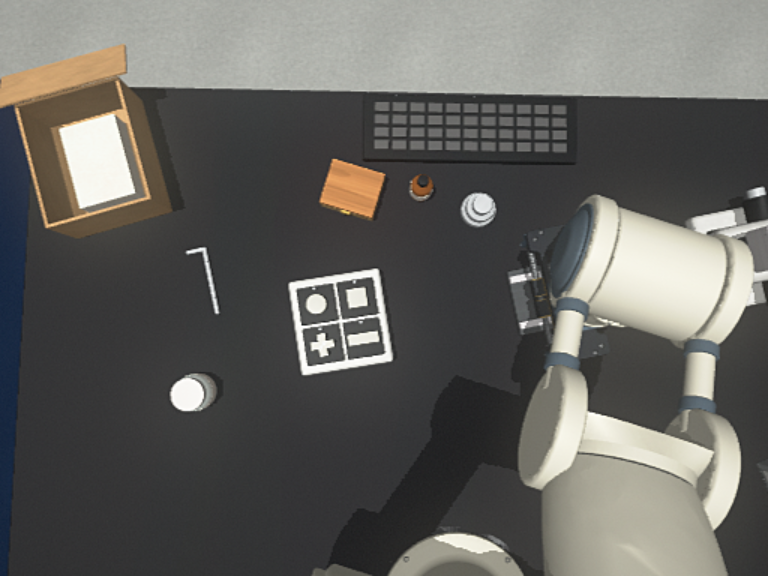

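View pics/wrist1.png

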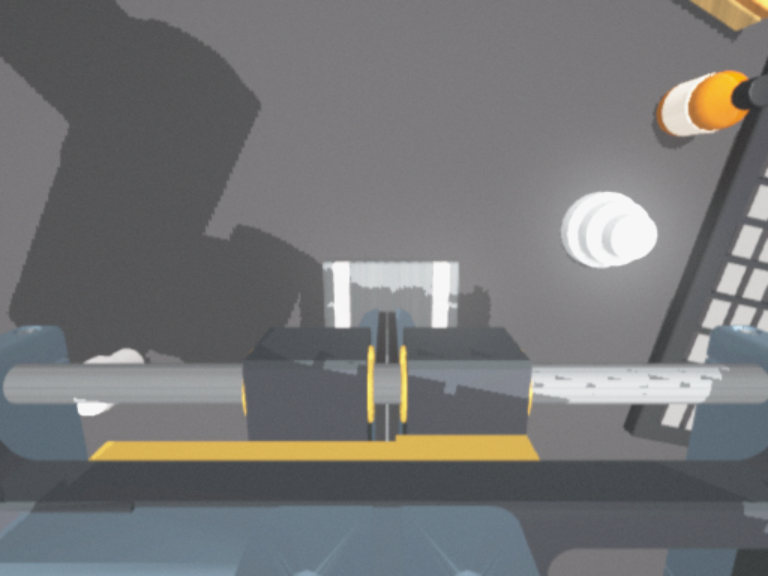

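The wrist view shows the fingers centred over the bed, and the rails are symmetric about the centre. In the top view, though, the wrist barrel extends toward the microscope (px 560–750), so I'll check its height in the scene view.

```bash
python3 - <<'E'
from h import *
import cv2
from plant import ctrl,grab_frame
f=grab_frame("scene")
cv2.imwrite(f"pics/scene1.png",cv2.resize(f["frame"][:,:,::-1],None,fx=1.5,fy=1.5))
pickle.dump(f,open("s1.pkl","wb"))
print(ctrl.state()["qpos"])
E
```

```text
[-2.94215871e-01  3.96573505e-01  1.51760840e+00  8.34804652e-05
  1.22759214e+00 -5.06587850e-01]
```

View pics/scene1.png

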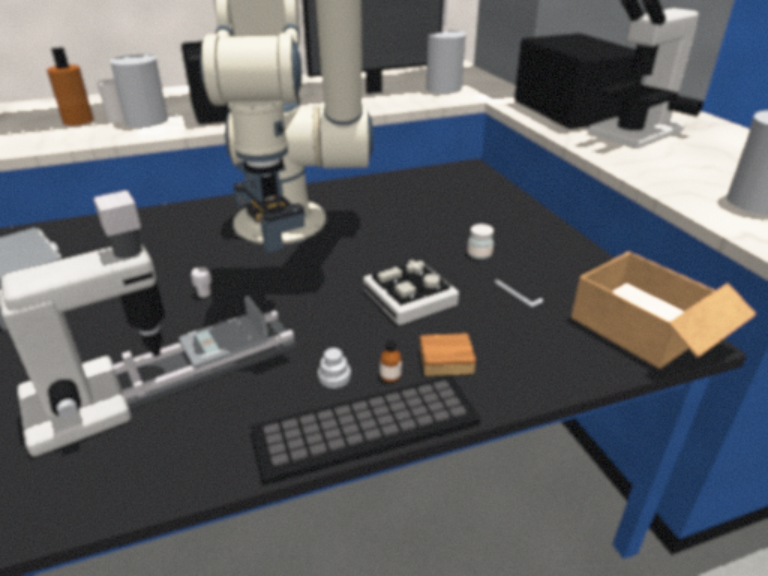

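```bash
python3 - <<'E'
from h import *
f=pickle.load(open("s1.pkl","rb"));t=pickle.load(open("f1.pkl","rb"))["top"][0]
for z in [.2137,.3,.35,.4,.45,.5,.55,.6,.65]: print(z,(1.5*proj(f,[.5462,-.1035,z])).round(),(1.5*proj(t,[.5462,-.1035,z])).round())
n=np.array([np.sin(.294),np.cos(.294)])  # left tangent
for r in (-.1,.1):
  for z in (.5,.55,.6): 
    p=np.array([.5462,-.1035])+r*n; print(r,z,(1.5*proj(f,[*p,z])).round(),(1.5*proj(t,[*p,z])).round())
# head top positions
h=np.array([.578,-.252]);x=np.array([np.cos(-1.362),np.sin(-1.362)]);y=np.array([-x[1],x[0]])
for z in (.235,.3,.33,.395):
  for s in (-1,1): print("head",z,s,(1.5*proj(f,[*(h+.086*x+s*.042*y),z])).round())
print("pf",(1.5*proj(f,[.558,-.157,.07])).round())
E
```

```text
0.2137 [274. 250.] [542. 297.]
0.3 [269. 211.] [559. 293.]
0.35 [266. 188.] [570. 290.]
0.4 [263. 163.] [583. 287.]
0.45 [260. 136.] [598. 283.]
0.5 [257. 109.] [615. 279.]
0.55 [253.  80.] [634. 275.]
0.6 [250.  49.] [658. 269.]
0.65 [246.  16.] [686. 262.]
-0.1 0.5 [200. 110.] [706. 308.]
-0.1 0.55 [195.  81.] [734. 306.]
-0.1 0.6 [189.  50.] [766. 303.]
0.1 0.5 [314. 107.] [523. 250.]
0.1 0.55 [312.  78.] [535. 243.]
0.1 0.6 [310.  47.] [550. 235.]
head 0.235 -1 [147. 264.]
head 0.235 1 [158. 285.]
head 0.3 -1 [139. 234.]
head 0.3 1 [150. 254.]
head 0.33 -1 [135. 219.]
head 0.33 1 [147. 238.]
head 0.395 -1 [127. 186.]
head 0.395 1 [138. 203.]
pf [257. 316.]
```

The barrel sits about 0.35 m above the TCP. Pushing with shut fingers would bring it close to the camera box on top of the microscope. I'll turn the jaws along the push direction and open them, then push with the back of the leading finger, which keeps the wrist about 43 mm further back.

Request:
carry_out(
  steps=[
    [0, 0, 0, 0.175, 1],
    [0, 0, 0, 0.175, 1],
    [0, 0, 0, 0.175, 1],
    [0, 0, 0, 0.175, 1],
    [0, 0, 0, 0.175, 1],
    [0, 0, 0, 0.175, 1],
    [0, 0, 0, 0.175, 1],
    [0, 0, 0, 0.175, 1],
  ],
  grip_force=60,
)

```text
time_s: 4.68
position: [0.5464, -0.1033, 0.214]
tcp_rot: [3.142, -0.0, 0.377]
wrist_force: [-0.5, -0.1, 1.1]
grip_width: 0.0777
```

Request:
carry_out(
  steps=[
    [0, 0, 0, 0.17, 1],
    [0, 0, 0, 0, 1],
    [0, 0, 0, 0, 1],
  ],
)

```text
time_s: 5.05
position: [0.5465, -0.1036, 0.214]
tcp_rot: [-3.142, -0.0, 0.216]
wrist_force: [0.3, -0.2, 0.3]
grip_width: 0.091
```

```bash
python3 -c "
from h import *
delta([0.5396,-0.070,0.064])"
```

```text
t 5.05 pos [ 0.5465 -0.1036  0.214 ] rot [-3.1416 -0.      0.2164] F [ 0.3 -0.2  0.3] w 0.091
d cm tool [ 0.05 -3.43 15.  ]
```

Request:
carry_out(
  steps=[
    [0, -1.7, 0, 0, 1],
    [0, -1.7, 0, 0, 1],
    [0, 0, 3, 0, 1],
    [0, 0, 4, 0, 1],
    [0, 0, 4, 0, 1],
    [0, 0, 4, 0, 1],
    [0, 0, 0, 0, 1],
    [0, 0, 0, 0, 1],
  ],
)

```text
time_s: 6.05
position: [0.54, -0.0703, 0.0652]
tcp_rot: [3.141, -0.001, 0.213]
wrist_force: [-0.0, -0.1, 0.3]
grip_width: 0.0913
```

```bash
python3 - <<'E'
from h import *
import cv2
from plant import ctrl,grab_frame
delta([0.5658,-0.1943,0.064])
for n in ["scene","top","wrist"]:
    f=grab_frame(n)["frame"][:,:,::-1]
    cv2.imwrite(f"pics/{n}2.png",cv2.resize(f,None,fx=1.5,fy=1.5))
E
```

```text
t 6.05 pos [ 0.54   -0.0703  0.0652] rot [ 3.1411e+00 -1.0000e-03  2.1270e-01] F [-0.  -0.1  0.3] w 0.0913
d cm tool [-0.1  12.67  0.13]
```

View pics/scene2.png

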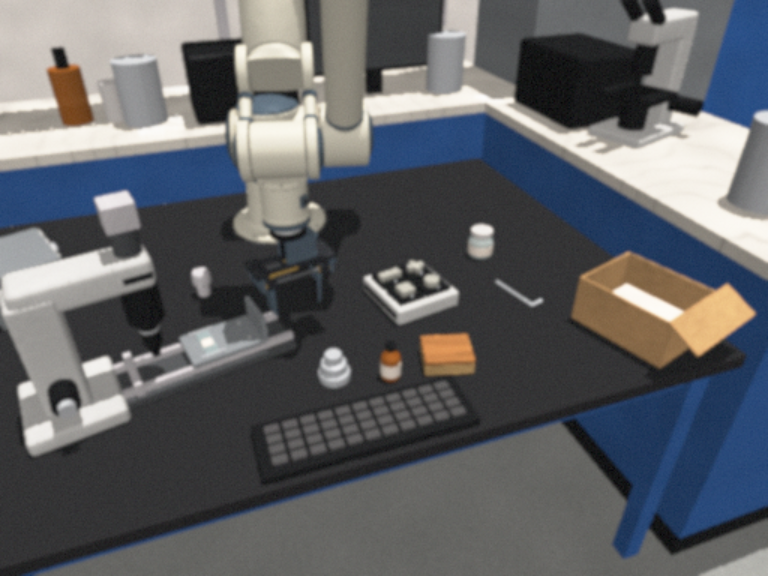

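View pics/wrist2.png

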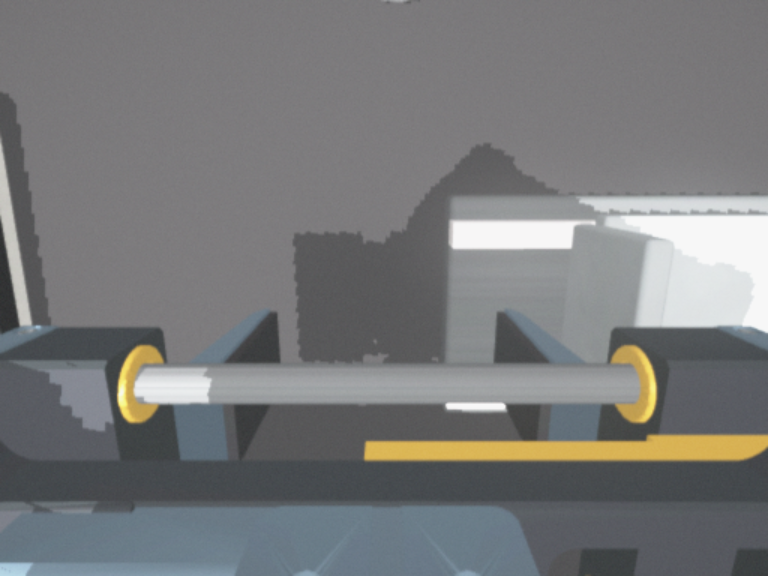

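The leading finger (px 500–600, y 310–460) stands on the near side of the plate (570–670, y 225–330), and the line is clear. I'll push now.

Request:
carry_out(
  steps=[
    [0, 1.5, 0, 0, 1],
    [0, 1.5, 0, 0, 1],
    [0, 1.0, 0, 0, 1],
    [0, 1.0, 0, 0, 1],
    [0, 1.0, 0, 0, 1],
    [0, 1.0, 0, 0, 1],
    [0, 1.0, 0, 0, 1],
    [0, 1.0, 0, 0, 1],
  ],
)

```text
time_s: 7.2
position: [0.5585, -0.1593, 0.0639]
tcp_rot: [3.142, -0.0, 0.212]
wrist_force: [1.5, 4.2, 2.4]
grip_width: 0.0911
```

```bash
python3 - <<'E'
from h import *
import cv2
from plant import ctrl,grab_frame
delta([0.5658,-0.1943,0.064])
for n in ["scene","wrist"]:
    f=grab_frame(n)["frame"][:,:,::-1]
    cv2.imwrite(f"pics/{n}3.png",cv2.resize(f,None,fx=1.5,fy=1.5))
E
```

```text
t 7.2 pos [ 0.5585 -0.1593  0.0639] rot [ 3.1416 -0.      0.2119] F [1.5 4.2 2.4] w 0.0911
d cm tool [-0.02  3.58 -0.01]
```

View pics/scene3.png

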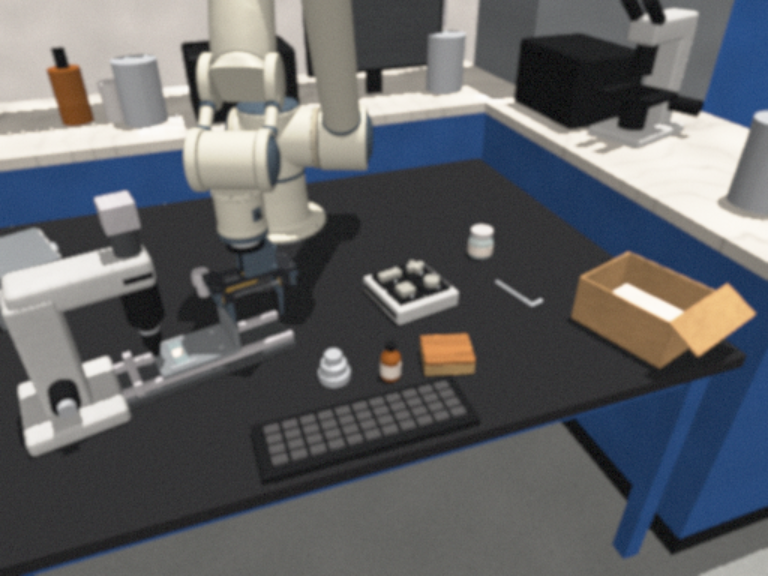

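View pics/wrist3.png

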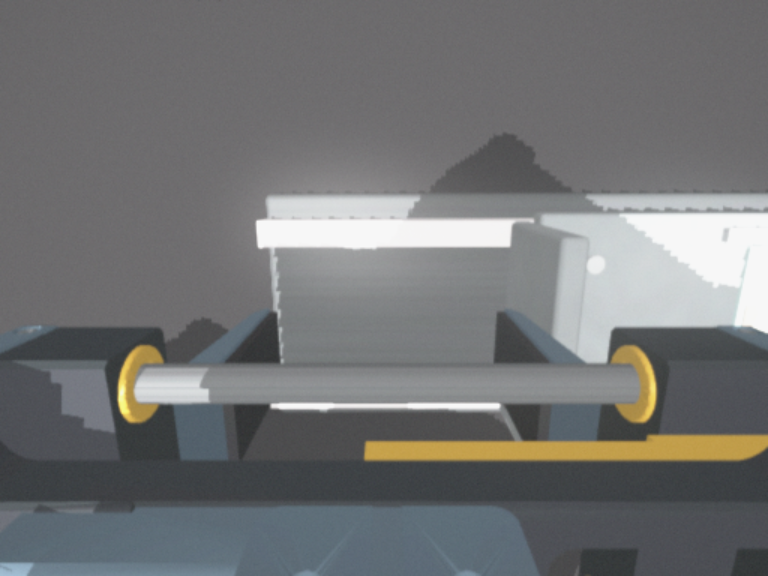

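The finger is on the plate (about 4.4 N) and the carriage is sliding. I'll continue toward the stop.

Request:
carry_out(
  steps=[
    [0, 0.8, 0, 0, 1],
    [0, 0.8, 0, 0, 1],
    [0, 0.6, 0, 0, 1],
    [0, 0.4, 0, 0, 1],
    [0, 0.3, 0, 0, 1],
    [0, 0, 0, 0, 1],
  ],
)

```text
time_s: 8.05
position: [0.5646, -0.1874, 0.064]
tcp_rot: [3.141, -0.0, 0.212]
wrist_force: [0.1, 0.6, 0.2]
grip_width: 0.0914
```

```bash
python3 -c "
from h import *
delta([0.5658,-0.1943,0.064])"
```

```text
t 8.05 pos [ 0.5646 -0.1874  0.064 ] rot [ 3.1412e+00 -2.0000e-04  2.1170e-01] F [0.1 0.6 0.2] w 0.0914
d cm tool [-0.03  0.7  -0.  ]
```

Request:
carry_out(
  steps=[
    [0, 0.3, 0, 0, 1],
    [0, 0.3, 0, 0, 1],
    [0, 0, 0, 0, 1],
  ],
)

```text
time_s: 8.43
position: [0.5657, -0.1926, 0.064]
tcp_rot: [-3.141, -0.0, 0.212]
wrist_force: [-1.5, 6.6, 1.6]
grip_width: 0.0914
```

Request:
carry_out(
  steps=[
    [0, 0.2, 0, 0, 1],
    [0, 0.1, 0, 0, 1],
  ],
)

```text
time_s: 8.68
position: [0.5657, -0.1929, 0.0641]
tcp_rot: [-3.137, 0.001, 0.212]
wrist_force: [-1.7, 36.0, 15.5]
grip_width: 0.091
```

Request:
carry_out(
  steps=[
    [0, 0.1, 0, 0, 1],
    [0, 0.1, 0, 0, 1],
  ],
)

```text
time_s: 8.93
position: [0.5656, -0.193, 0.0642]
tcp_rot: [-3.135, 0.001, 0.212]
wrist_force: [-2.9, 49.4, 23.4]
grip_width: 0.0908
```

The position stalled 1.4 mm from the predicted place and the force climbed steeply, so this is the stop. I'll back off, then look.

Request:
carry_out(
  steps=[
    [0, -0.5, 0, 0, 1],
    [0, -1.5, 0, 0, 1],
    [0, -2, 0, 0, 1],
    [0, -2, -2, 0, 1],
    [0, -2, -4, 0, 1],
    [0, -3, -4, 0, 0],
    [0, -3, -3, 0, 0],
    [0, -3, 0, 0, 0],
  ],
  grip_force=30,
)

```text
time_s: 9.93
position: [0.5316, -0.0301, 0.1962]
tcp_rot: [3.14, -0.004, 0.212]
wrist_force: [0.3, -0.3, -0.2]
grip_width: 0.0639
```

Request:
carry_out(
  steps=[
    [0, -4, 0, 0, 0],
    [0, -4, 0, 0, 0],
    [0, -4, 0, 0, 0],
    [0, -4, 0, 0, 0],
    [0, -2, 0, 0, 0],
    [0, 0, 0, 0, 0],
    [0, 0, 0, 0, 0],
  ],
)

```text
time_s: 10.8
position: [0.493, 0.1442, 0.1939]
tcp_rot: [3.141, -0.0, 0.212]
wrist_force: [-0.3, -0.7, 0.2]
grip_width: 0.0003
```

```bash
python3 - <<'E'
from h import *
import cv2
from plant import ctrl,grab_frame
delta([.4794,.1694,.09])
f=grab_frame("top");pickle.dump(f,open("t4.pkl","wb"))
im=f["frame"][:,:,::-1]
cv2.imwrite("pics/top4.png",cv2.resize(im,None,fx=1.5,fy=1.5))
f=grab_frame("scene");pickle.dump(f,open("s4.pkl","wb"));im=f["frame"][:,:,::-1]
cv2.imwrite("pics/s4.png",cv2.resize(im[150:300,0:215],None,fx=3.7,fy=3.7,interpolation=cv2.INTER_CUBIC))
E
```

```text
t 10.8 pos [0.493  0.1442 0.1939] rot [ 3.1413 -0.      0.2121] F [-0.3 -0.7  0.2] w 0.0003
d cm tool [-0.8  -2.75 10.39]
```

View pics/top4.png

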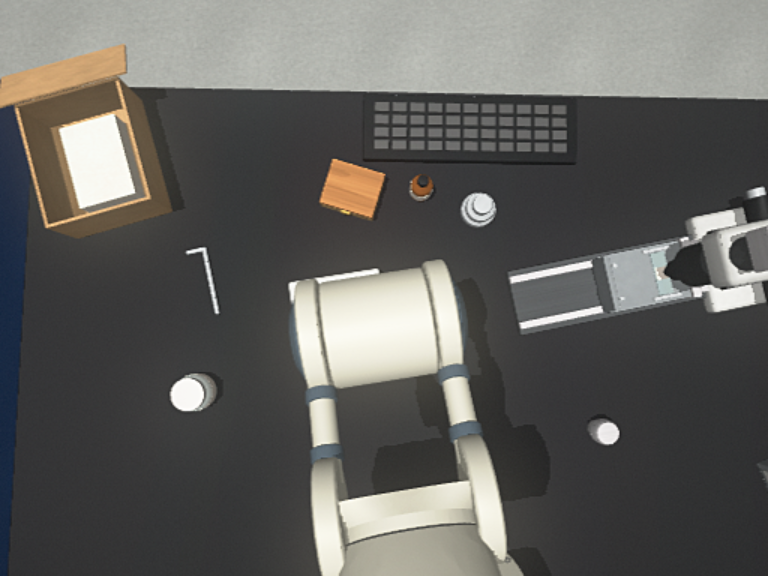

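View pics/s4.png

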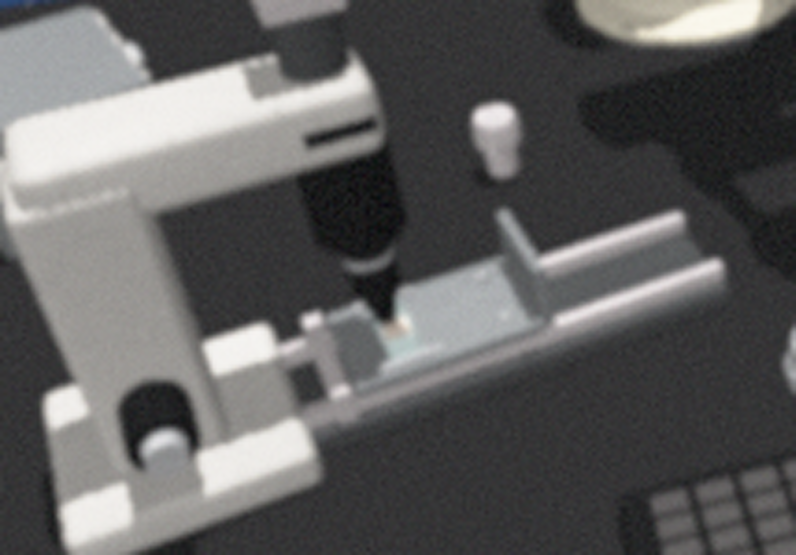

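The carriage is home: the table is against the cross bar and the specimen is under the objective. The loose things haven't moved. Next is the bar key.

Request:
carry_out(
  steps=[
    [-0.4, -1.4, 3, 0, 0],
    [-0.4, -1.4, 3, 0, 0],
    [0, 0, 3, 0, 0],
    [0, 0, 0, 0, 0],
    [0, 0, 0, 0, 0],
  ],
)

```text
time_s: 11.52
position: [0.4802, 0.1698, 0.1048]
tcp_rot: [3.142, -0.001, 0.211]
wrist_force: [0.1, -0.1, -0.3]
grip_width: 0.0004
```

```bash
python3 - <<'E'
from h import *
import cv2
from plant import ctrl,grab_frame
delta([.4794,.1694,.0565])
for n in ["scene","wrist"]:
    im=grab_frame(n)["frame"][:,:,::-1]
    if n=="scene": im=cv2.resize(im[130:230,200:340],None,fx=5,fy=5,interpolation=cv2.INTER_CUBIC)
    cv2.imwrite(f"pics/{n}5.png",im)
E
```

```text
t 11.53 pos [0.4802 0.1698 0.1048] rot [ 3.1416e+00 -9.0000e-04  2.1110e-01] F [ 0.1 -0.1 -0.3] w 0.0004
d cm tool [-0.09  0.02  4.83]
```

View pics/scene5.png

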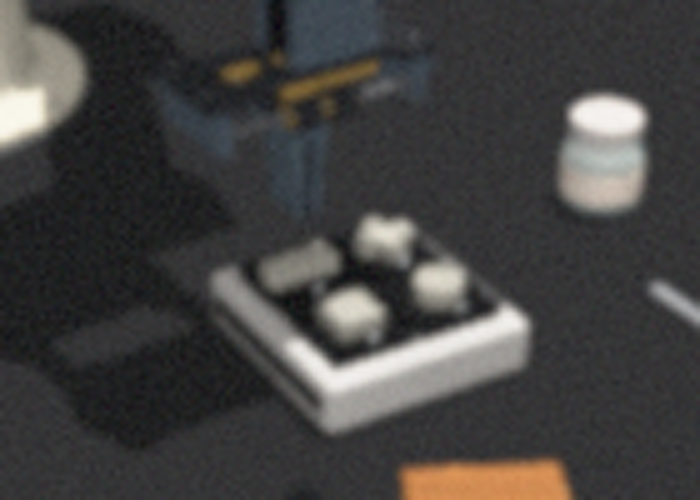

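View pics/wrist5.png

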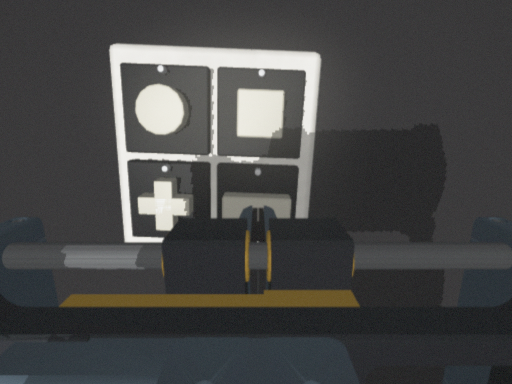

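The wrist view shows the fingers at column 258, centred on the bar key (222–290). Pressing it.

Request:
carry_out(
  steps=[
    [-0.1, 0, 2, 0, 0],
    [0, 0, 1.5, 0, 0],
    [0, 0, 0.7, 0, 0],
    [0, 0, 0.6, 0, 0],
    [0, 0, 0, 0, 0],
    [0, 0, 0, 0, 0],
  ],
)

```text
time_s: 12.38
position: [0.4784, 0.1698, 0.0562]
tcp_rot: [3.141, -0.0, 0.212]
wrist_force: [-3.1, -2.7, 7.1]
grip_width: 0.0005
```

Request:
carry_out(
  steps=[
    [0, 0, 0, 0, 0],
    [0, 0, -1.5, 0, 0],
    [0, 0, -2.5, 0, 0],
    [0, 0, -1, 0, 0],
    [0, 0, 0, 0, 0],
    [0, 0, 0, 0, 0],
  ],
)

```text
time_s: 13.12
position: [0.4782, 0.1699, 0.1054]
tcp_rot: [-3.142, 0.001, 0.212]
wrist_force: [-0.2, 0.2, -0.8]
grip_width: 0.0006
```

```bash
python3 - <<'E'
from h import *
import cv2
from plant import ctrl,grab_frame
delta([.5387,.252,.1050])
im=grab_frame("wrist")["frame"][:,:,::-1]
cv2.imwrite(f"pics/wrist6.png",cv2.resize(im[40:260,90:340],None,fx=3,fy=3))
E
```

```text
t 13.12 pos [0.4782 0.1699 0.1054] rot [-3.1416e+00  7.0000e-04  2.1190e-01] F [-0.2  0.2 -0.8] w 0.0006
d cm tool [ 7.65 -6.76  0.04]
```

View pics/wrist6.png

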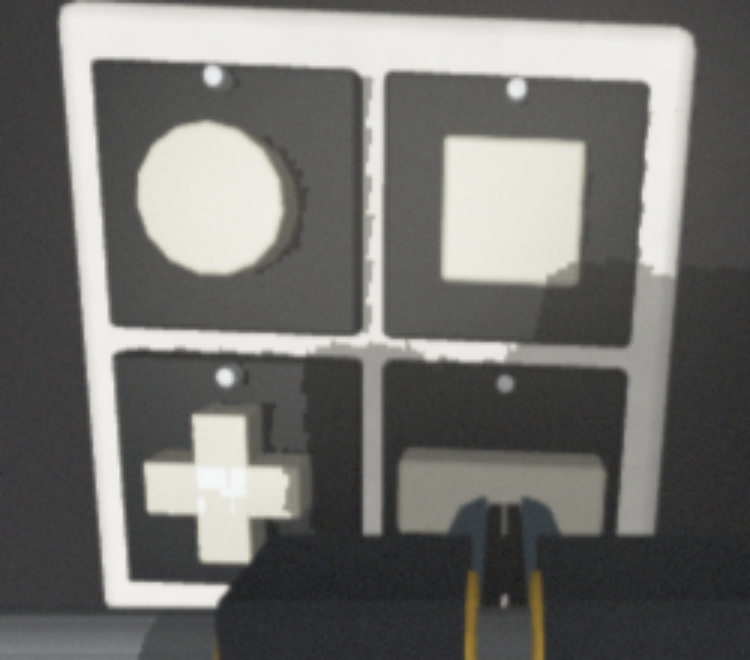

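The bar key is up again, and its pin at crop (505,383) is flat with no shadow, so it is down. The other pins are still up. Moving to the round key.

Request:
carry_out(
  steps=[
    [2.5, -2.2, 0, 0, 0],
    [2.6, -2.3, 0, 0, 0],
    [2.5, -2.2, 0, 0, 0],
    [0, 0, 0, 0, 0],
    [0, 0, 0, 0, 0],
  ],
)

```text
time_s: 13.8
position: [0.5378, 0.2509, 0.1051]
tcp_rot: [3.141, 0.002, 0.212]
wrist_force: [-0.6, 0.1, -0.6]
grip_width: 0.0007
```

```bash
python3 -c "
from h import *
delta([.5387,.252,.0563])"
```

```text
t 13.8 pos [0.5378 0.2509 0.1051] rot [3.1412e+00 1.8000e-03 2.1200e-01] F [-0.6  0.1 -0.6] w 0.0007
d cm tool [ 0.12 -0.09  4.88]
```

Request:
carry_out(
  steps=[
    [0.1, -0.1, 2, 0, 0],
    [0, 0, 1.5, 0, 0],
    [0, 0, 0.7, 0, 0],
    [0, 0, 0.65, 0, 0],
    [0, 0, 0, 0, 0],
    [0, 0, 0, 0, 0],
    [0, 0, 0, 0, 0],
  ],
)

```text
time_s: 14.68
position: [0.5396, 0.2526, 0.0578]
tcp_rot: [-3.142, -0.0, 0.212]
wrist_force: [-1.9, -2.3, 2.4]
grip_width: 0.0007
```

Request:
carry_out(
  steps=[
    [0, 0, -1.5, 0, 0],
    [0, 0, -2.5, 0, 0],
    [0, 0, -1, 0, 0],
    [0, 0, 0, 0, 0],
    [0, 0, 0, 0, 0],
  ],
)

```text
time_s: 15.3
position: [0.5391, 0.2525, 0.1068]
tcp_rot: [3.142, 0.001, 0.212]
wrist_force: [-0.2, -0.3, -0.4]
grip_width: 0.0004
```

```bash
python3 -c "
from h import *
delta([.5501,.1809,.105])"
```

```text
t 15.3 pos [0.5391 0.2525 0.1068] rot [3.1415e+00 8.0000e-04 2.1180e-01] F [-0.2 -0.3 -0.4] w 0.0004
d cm tool [-0.43  7.23  0.19]
```

The round press reached only about 6.2 mm and the force was low (2.4 N), so it may not have been right down. The square key hasn't been touched yet, so I can press the round key again, deeper, without breaking the order.

Request:
carry_out(
  steps=[
    [0, 0, 2, 0, 0],
    [0, 0, 1.5, 0, 0],
    [0, 0, 0.8, 0, 0],
    [0, 0, 0.8, 0, 0],
    [0, 0, 0, 0, 0],
    [0, 0, 0, 0, 0],
  ],
)

```text
time_s: 16.05
position: [0.5393, 0.2525, 0.0565]
tcp_rot: [3.142, 0.0, 0.212]
wrist_force: [-2.5, -1.4, 3.2]
grip_width: 0.0001
```

Request:
carry_out(
  steps=[
    [0, 0, 0.1, 0, 0],
    [0, 0, 0, 0, 0],
  ],
)

```text
time_s: 16.3
position: [0.5394, 0.2525, 0.0561]
tcp_rot: [-3.142, -0.0, 0.212]
wrist_force: [-5.7, -1.9, 15.9]
grip_width: 0.001
```

Force jumped to 16 N at 7.9 mm, so it has bottomed. Lifting and checking.

Request:
carry_out(
  steps=[
    [0, 0, -1.5, 0, 0],
    [0, 0, -2.5, 0, 0],
    [0, 0, -1, 0, 0],
    [-0.4, 2.3, 0, 0, 0],
    [0, 2.5, 0, 0, 0],
    [0, 2.4, 0, 0, 0],
    [0, 0, 0, 0, 0],
    [0, 0, 0, 0, 0],
  ],
)

```text
time_s: 17.3
position: [0.5506, 0.1817, 0.1053]
tcp_rot: [-3.141, 0.0, 0.212]
wrist_force: [-0.3, 0.6, 0.7]
grip_width: 0.0005
```

```bash
python3 - <<'E'
from h import *
import cv2
from plant import ctrl,grab_frame
delta([.5501,.1809,.0562])
im=grab_frame("wrist")["frame"][:,:,::-1]
cv2.imwrite(f"pics/wrist7.png",im)
im=grab_frame("scene")["frame"][:,:,::-1]
cv2.imwrite("pics/s7.png",cv2.resize(im[160:230,230:320],None,fx=7,fy=7,interpolation=cv2.INTER_CUBIC))
E
```

```text
t 17.3 pos [0.5506 0.1817 0.1053] rot [-3.1414e+00  1.0000e-04  2.1160e-01] F [-0.3  0.6  0.7] w 0.0005
d cm tool [-0.07  0.07  4.91]
```

View pics/wrist7.png

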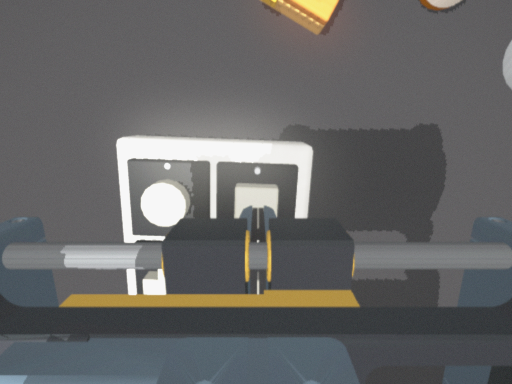

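View pics/s7.png

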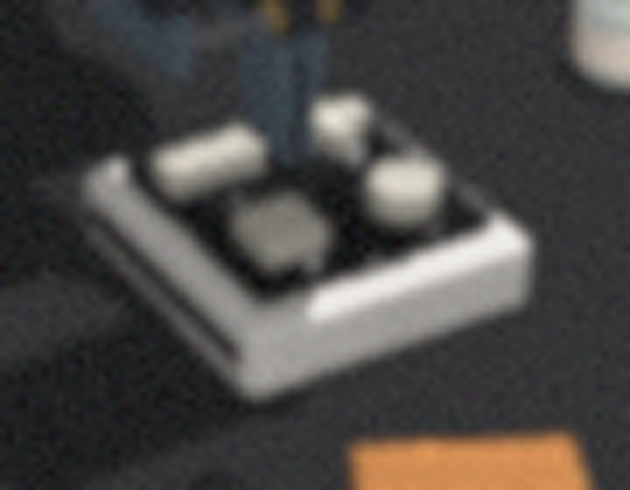

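The round and bar keys are up and their pins are down: the pin beside the round key that stood in the earlier scene view is gone. The square key's pin is still up. The fingers (column 258) are centred on the square key (235–278). Pressing it.

Request:
carry_out(
  steps=[
    [0, 0, 2, 0, 0],
    [0, 0, 1.5, 0, 0],
    [0, 0, 0.7, 0, 0],
    [0, 0, 0.7, 0, 0],
    [0, 0, 0.05, 0, 0],
    [0, 0, 0, 0, 0],
    [0, 0, 0, 0, 0],
  ],
)

```text
time_s: 18.27
position: [0.5505, 0.1815, 0.0562]
tcp_rot: [-3.141, 0.0, 0.212]
wrist_force: [-3.7, 1.4, 7.2]
grip_width: 0.0002
```

Request:
carry_out(
  steps=[
    [0, 0, 0, 0, 0],
    [0, 0, -1.5, 0, 0],
    [0, 0, -2.5, 0, 0],
    [0, 0, -3, 0, 0],
    [-3, 0, -3, 0, 0],
    [-4, 0, -3, 0, 0],
    [-4, 0, 0, 0, 0],
    [-3, 0, 0, 0, 0],
  ],
)

```text
time_s: 19.27
position: [0.4127, 0.1516, 0.1872]
tcp_rot: [3.142, -0.002, 0.212]
wrist_force: [-0.2, -0.0, 0.1]
grip_width: 0.0005
```

Request:
carry_out(
  steps=[
    [0, 0, 0, 0, 0],
    [0, 0, 0, 0, 0],
    [0, 0, 0, 0, 0],
  ],
)

```text
time_s: 19.65
position: [0.4149, 0.1521, 0.1861]
tcp_rot: [3.142, -0.001, 0.212]
wrist_force: [-0.0, 0.2, 0.3]
grip_width: 0.0006
```

```bash
python3 - <<'E'
from h import *
import cv2
from plant import ctrl,grab_frame
delta([.5501,.1809,.0562])
im=grab_frame("wrist")["frame"][:,:,::-1]
cv2.imwrite(f"pics/wrist8.png",cv2.resize(im,None,fx=1.5,fy=1.5))
im=grab_frame("scene")["frame"][:,:,::-1]
cv2.imwrite("pics/s8.png",cv2.resize(im,None,fx=1.5,fy=1.5))
im=grab_frame("top")["frame"][:,:,::-1]
cv2.imwrite("pics/t8.png",cv2.resize(im,None,fx=1.5,fy=1.5))
E
```

```text
t 19.65 pos [0.4149 0.1521 0.1861] rot [ 3.1415e+00 -8.0000e-04  2.1170e-01] F [-0.   0.2  0.3] w 0.0006
d cm tool [13.82  0.02 13.  ]
```

View pics/wrist8.png

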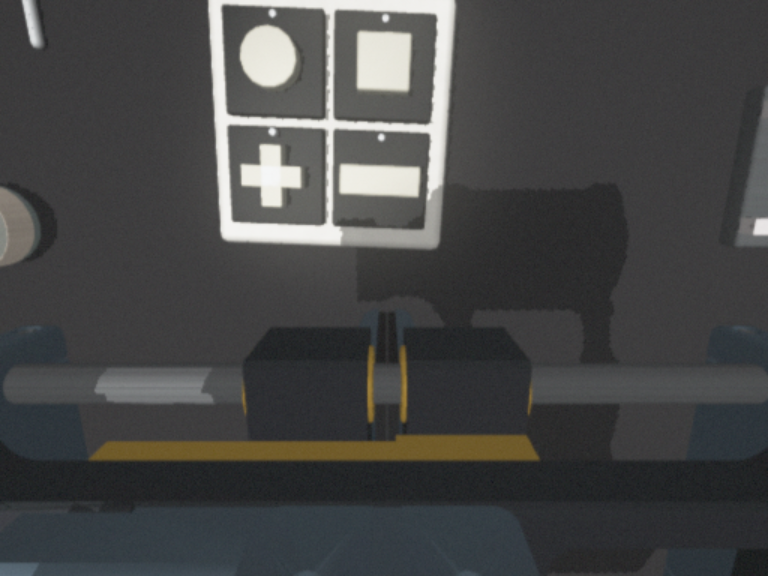

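View pics/t8.png

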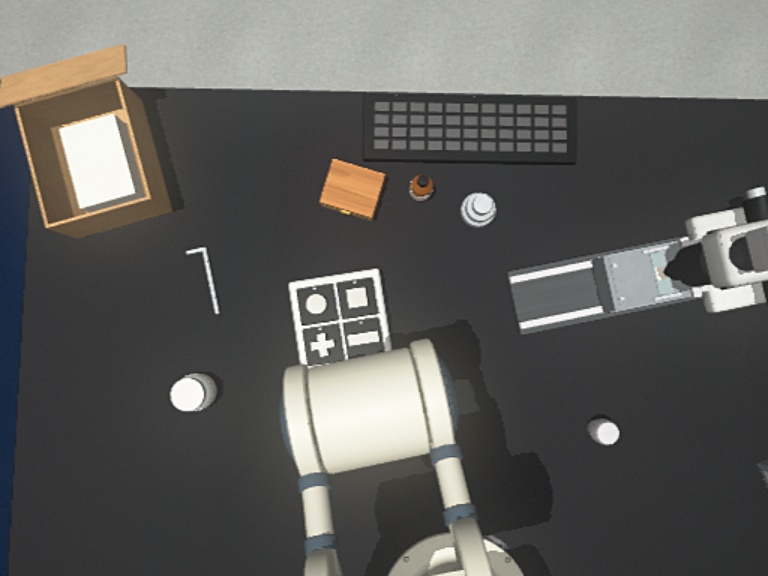

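```bash
python3 - <<'E'
import cv2
im=cv2.imread("pics/s8.png")
cv2.imwrite("pics/s8c.png",cv2.resize(im[240:340,340:480],None,fx=5,fy=5,interpolation=cv2.INTER_CUBIC))
E
```

```text
(no output)
```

View pics/s8c.png

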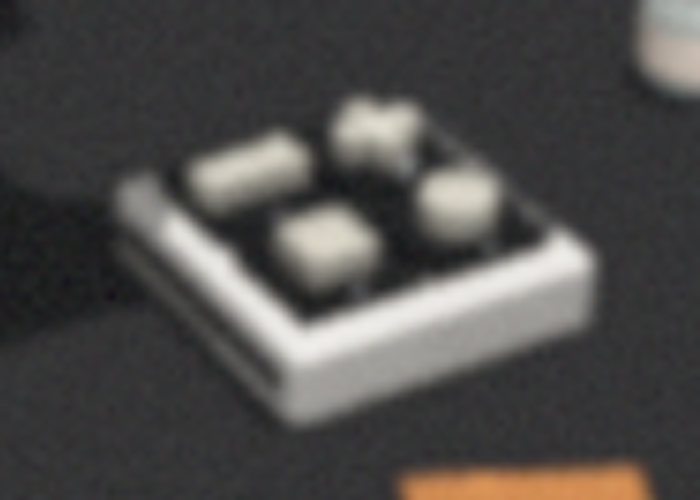

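All four keys are up. The bar, round and square pins are down, and only the cross pin (crop (405,160)) still stands. Handing in.

```bash
python3 -c "
from plant import ctrl
print(ctrl.close_job())"
```

```text
the job is handed in; nothing more can be done
None
```

I pushed the carriage home, pressed the bar, round and square keys in that order, and handed the job in at about 20 s; no verdict was reported.

- **Carriage:** I pushed with the back of the open leading finger, to keep the wrist clear of the microscope head. It stalled 1.4 mm from the stop position I had predicted, and the force rose to about 55 N. That is above the 40 N limit for the arm and gripper body, but it was the finger touching. The pictures show the table against its cross bar.
- **Bar and square keys:** each was pressed once to about 7.8 mm and came up again before the next.
- **Round key:** I pressed it twice before touching the square key. The first press reached only about 6.2 mm at a low 2.4 N, so I pressed again to 7.9 mm, where the force jumped to 16 N at the bottom.
- **Last pictures:** all four keys are up, and the bar, round and square pins look down. The cross pin still stands, and the loose things and the carriage have not shifted. The final reading showed no contact force on the robot. I judged the pins by eye in blurry crops, not by measurement.

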